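# Fit the spacer and snap ring on the roller axle

### The arm

A 6-joint arm with a two-finger parallel gripper is mounted at the origin on the work surface. World frame = base frame: x ahead of the robot, y to its left, z up, the work surface at z = 0. Lengths are in m, angles in degrees, forces in N, time in s.
With the tool pointing down it reaches from about 0.25 to 0.725 m from the base axis. Payload 9.7 kg.
Tool frame: the origin (TCP) lies at the very end of the fingers, on their centre line; the grasp point (between the pads) lies 19 mm behind it; y points along the fingers, x is the direction in which the jaws open and shut, and the axes are right-handed (so a half turn about y gives the same grasp; the last joint's range is limited). The gripper opens to 85 mm and grips with 20 to 120 N. Pads are 22 mm wide; open, the fingers measure 114 mm over their backs; the gripper's body (76 mm by 85 mm) begins 54 mm behind the grasp point. The pads swing forward as they close: fully open they stand 13 mm farther back than shut.
Start: joints at [75.688, 4.979, 10.078, 95.1, 0, 90], TCP at [0.136, 0.533, 0.231] pointing down, gripper open.
Joint ranges: [-179.16, 179.16], [-48.56, 103.87], [-65.8, 70.77], [-126.05, 130.52], [-82.76, 87.17], [-180, 180]. Speed limits (degrees/s): [127.2, 127.2, 147.25, 180, 180, 180].

### API

Orientations are given as [roll, pitch, yaw] about the fixed x, y, z axes, in that order (R = Rz(yaw) Ry(pitch) Rx(roll)).
In Python, from workcell import bot gives the robot as it stands.
- The arm moves only by the shell command python3 -m jog 'ROWS' [FORCE]. ROWS is JSON, a list of rows, each a list of 7 numbers: the closure, from 0 (fully open) to 1 (shut), then the shift along the world's x, y, z in units of 25 mm (1.0 is 25 mm), then the turn, a rotation vector about the world's x, y, z in units of 5 degrees (1.0 is 5 degrees). A call has 1 to 5 rows; each row is the pose to reach, as a shift and turn from the pose commanded when the call began; what a row does not reach only later rows make up. A row lasts 1/10 s, in which the tool goes at most 50 mm and 8.59 degrees, less where a joint would pass 70% of its speed; a pose out of reach is approached as far as the arm can. A call with a gripper value outside its range is refused whole. The fingers move at their own pace and stop on an object; FORCE is the grip in N (left out, the last holds). Time passes only in rows, so rows that repeat a pose let the fingers close. It gives the time, the measured TCP pose, the force and the opening at its end, in the units of the state.
- bot.get_obs(): the state, without advancing time (a new reading comes with each control period).
- bot.camera(name): name is "scene" or "top" or "wrist"; returns (picture, depth): 384x512x3 uint8, red, green, blue; 384x512 float32, m along the optical axis (not along the pixel's ray), 0 where there is no reading.
- bot.camera_model(name): a dict with "fx", "fy", "cx", "cy" (pixels), "rvec" (rotation vector, rad) and "tvec" (3), from world to camera coordinates, as OpenCV has them; the wrist camera has in their place "tool_from_camera" (4x4, takes a point from camera to tool coordinates, whose origin is the TCP and whose axes are the tool frame's). Camera axes: x right, y down, z forward; pixel columns grow to the right and rows downward; lengths in m; the calibration is good to about 2 mm. A picture is of the moment at which its call begins: read the wrist's pose just before it. camera_model takes no time and is no camera call.
- bot.job_done(): hands the job in, once; it reports no verdict.
Trained networks look in the newest picture that a camera, given by its name, has taken for a name from the list of things; names that differ only in an ending like _2 or _b are one class to them, and where a whole thing is asked for, a point or a joint stands for the part that bears it (a point fixed in the world has none). Each returns a list of dicts, best first, with "conf" (0 to 1); they miss things now and then, are a little off and sometimes report something else, mostly with a low value. They report only what shows in the picture. A call takes as long as a camera call. They do not tell look-alikes from the thing itself.
- bot.regions_of(camera, label): "pixels" (384x512 bool, what is visible of it) and "point" ([row, column] in pixels, amid what is visible of it).
The state is a dict: "time": time; "q": joint angles; "qd": joint speeds; "joint_efforts": joint torques, N m; "ee_pos": TCP position; "tcp_rot": TCP orientation; "wrist_force": force on the tool from outside, world axes, zero at the start; "torque": the same for the moment, N m; "opening": finger opening in m.
Only numpy, scipy, OpenCV 4.12 (cv2) and the standard library are available. Lean on these libraries where they do the work, as an engineer would, in place of code of your own. Each camera call takes 0.05 s, during which the arm holds its last target. There are 200 camera calls.

### The job

In the joinery shop, first hang the yellow U-shaped spacer astride the stub axle of the green roller bracket, right behind the ring groove, and let it go. Then take the red-handled pliers from their rack, squeeze the handles to spread the brass snap ring on their tips, slide the spread ring over the axle end to the groove without jamming it, and finish while still holding it there: handles fully squeezed, the ring round the groove and free of the axle. Leave the varnish can, the beaker and the turned foot alone.

Things in the scene. Friction and masses are not known exactly. Their poses are not given: they have to be found in the camera images.
- bracket: Green fixed bracket, foot 110 x 100 mm, with a horizontal steel stub axle (30 mm diameter, axis 110 mm above the work surface at x = 0) pointing to its -y. Origin on the work surface. Upright, to 146 mm high, y = -5 to 23 mm; on it a flange, 48 mm diameter, outer face y = -5.5 mm. Along the axle: seat y = -5.5 to -25.5, groove to -34.5, land to -48.5, cone to -60.5 mm. Place and yaw vary.
- groove (a point): Centre of the dark groove (9 mm wide, 26 mm diameter) on the axle axis, 30 mm to -y from the bracket's origin, 110 mm up; axes as the bracket's: y along the axle, -y to the free end, z up.
- axle_end (a point): Centre of the axle's free end, 30.5 mm to -y from the groove centre; the conical nose is 16 mm in diameter here and 30 mm after 12 mm.
- spacer: Yellow steel U, 8 mm thick in its y, 0.2 kg, open downward, starts upright in the holder. Origin: middle of its crown's underside, 68 mm up at the start. Crown 72 mm wide (x), 14 mm tall; two legs to z = -60 mm, 40 mm apart. Hung in mid-seat its origin is 15 mm above the axle axis and 14.5 mm to +y of the groove centre (6 mm play each way), its y along the axle, either way round.
- tab (a point): Middle of the spacer's grip tab, 33 mm above the spacer's origin. The tab is 24 mm wide (x), 8 mm thick (y), from z = 14 to 45 mm of the spacer.
- holder: Dark wooden fixed block 100 x 50 x 30 mm with a slot 11 mm wide along its x in which the spacer's legs stand 22 mm deep. Origin under its centre.
- pliers: Bent-tip snap-ring pliers, 0.28 kg, standing tips down in the rack with a brass snap ring on the tips. Origin: ring centre, 40 mm up at the start; z up along the pliers, y = ring axis, pointing as the bracket's y when fitted (the +y face goes on first). Ring 3 mm thick; its back bow is lowest, z = -22.5 mm. The pliers' body lies in the plane y = -22 mm; handles above, squeezed along x.
- grip_mid (a point): Midway between the red grips, at (0, -22, 100) mm in the pliers' frame. Grips 12 mm wide (y), z = 74 to 126 mm. Over their outer faces at this height: 50 mm at rest (57 mm at the top, splayed 0.16 rad each), 36 mm and parallel when squeezed to the stop.
- handle_l (a joint): Squeeze of the -x grip: 0 at rest, 0.16 rad at the stop = ring fully spread. The spring resists with 5 N at rest to 12 N at the stop; the stop may be gripped firmly.
- handle_r (a joint): Squeeze of the +x grip, likewise. At rest the ring's inner radius is 13.5 mm (will not pass the axle); at the stop each side has moved 6 mm outward and the ring clears the axle by about 2.5 mm all round.
- rack: Fixed wooden rack, base 75 x 75 mm, two 91 mm posts that carry the pliers' cross bar (y = -40 to -4 mm, z = 51 to 61 mm of the pliers); the -y post has fork ends 8 mm higher. Lift the pliers straight up 70 mm to clear it. Its origin is on the work surface straight below the ring centre, axes as the pliers' in it.
- varnish: Bystander: white and green varnish can, 64 mm diameter, 100 mm tall, standing. Origin under its centre.
- beaker: Bystander: amber beaker, 72 mm diameter, 95 mm tall, standing. Origin under its centre.
- foot: Bystander: pale turned wooden foot, 60 mm diameter, 85 mm tall, standing. Origin under its centre.
Not all that is in view belongs to the job. Of the things shaped like the spacer, the yellow one is meant.

How it is judged (in metres and radians):
On the way, in this order (a step that is already met when the one before it is completed fails the run):
1. the spacer hangs released on the axle seat, between flange and groove (y of spacer in the frame of groove between 0.0055 and 0.0225 m and x of spacer in the frame of groove between -0.009 and 0.009 m and z of spacer in the frame of groove between 0.011 and 0.019 m and angle between spacer's own z axis and vertical below 0.25 rad and angle between the y axis of spacer and the y axis of bracket, either way round below 0.25 rad and contact force between spacer and the fingers below 0.2 N and linear speed of spacer below 0.03 m/s and contact force between spacer and bracket above 0.3 N), for 0.2 s.
2. the pliers are lifted from the rack with the ring spread, still off the axle (value of joint each of handle_l, handle_r above 0.12 rad and z of pliers in the frame of rack above 0.06 m and distance between pliers and groove above 0.031 m), for 0.1 s.
At the end, for the whole second after the job is handed in: Spacer hanging released on the seat, middle 5.5-22.5 mm behind the groove centre. Pliers in the fingers, both handles past 0.12 rad, ring centre within 3 mm of the groove along the axle and 3.5 mm across, square within 0.12 rad, at rest, under 2 N on the axle, clear of spacer and rack (all of step 1 and value of joint each of handle_l, handle_r above 0.12 rad and x of pliers in the frame of groove between -0.0035 and 0.0035 m and y of pliers in the frame of groove between -0.003 and 0.003 m and z of pliers in the frame of groove between -0.0035 and 0.0035 m and angle between the y axis of pliers and the y axis of bracket, either way round below 0.12 rad and angle between pliers's own z axis and vertical below 0.12 rad and contact force between pliers and the fingers above 4 N and contact force between pliers and bracket below 2 N and contact force between pliers and spacer below 0.5 N and contact force between pliers and rack below 0.2 N and linear speed of pliers below 0.02 m/s); the arm keeps its last pose, push and grip.
It fails at once if the varnish can is shifted by more than 30 mm or knocked over (distance of varnish from where it was at the start of the episode above 0.03 m or angle between varnish's own z axis and vertical above 0.5 rad).
It fails at once if the beaker is shifted by more than 30 mm or knocked over (distance of beaker from where it was at the start of the episode above 0.03 m or angle between beaker's own z axis and vertical above 0.5 rad).
It fails at once if the turned foot is shifted by more than 30 mm or knocked over (distance of foot from where it was at the start of the episode above 0.03 m or angle between foot's own z axis and vertical above 0.5 rad).
It fails at once if the pliers or the ring are jammed against the bracket with more than 40 N (contact force between pliers and bracket above 40 N).
It also fails if it takes over 51 s, if anything falls off the work surface, if the arm or the gripper's body presses on something with over 40 N, if the wrist force passes 120 N, or if a joint passes its speed limit or range.

## Working session

There is one attempt and no reset: what is moved stays moved. The work goes in short steps, Python scripts to look and compute and a shell command to move; the robot and the scene stay as the last step left them, time stands still between calls to the robot, and variables do not carry over. Pictures are saved under pics/ and viewed, about 8 in all and at most 12, crops included, and the job is handed in when it is done.

```bash
ls; mkdir -p pics; cat > h.py <<'E'
import numpy as np, cv2
from workcell import bot
from scipy.spatial.transform import Rotation as R
def shot(cam):
    o=bot.get_obs(); im,d=bot.camera(cam); m=bot.camera_model(cam)
    if cam=='wrist':
        T=np.eye(4); T[:3,:3]=R.from_euler('xyz',o['tcp_rot'],degrees=True).as_matrix(); T[:3,3]=o['ee_pos']
        T=T@np.array(m['tool_from_camera'])
    else:
        A=np.eye(4); A[:3,:3]=cv2.Rodrigues(np.array(m['rvec'],float))[0]; A[:3,3]=np.ravel(m['tvec']); T=np.linalg.inv(A)
    return im,d,m,T
def cloud(d,m,T):
    v,u=np.mgrid[:d.shape[0],:d.shape[1]]
    P=np.stack([(u-m['cx'])/m['fx']*d,(v-m['cy'])/m['fy']*d,d],-1)@T[:3,:3].T+T[:3,3]
    P[d<=0]=np.nan
    return P
def proj(p,m,T):
    c=(np.asarray(p)-T[:3,3])@T[:3,:3]; return c[...,0]/c[...,2]*m['fx']+m['cx'], c[...,1]/c[...,2]*m['fy']+m['cy']
def save(n,im): cv2.imwrite('pics/'+n,im[...,::-1])
E
python3 - <<'E'
from h import *
print(bot.get_obs())
ims=[]
for c in ['scene','top']:
    im,d,m,T=shot(c); ims.append(im); P=cloud(d,m,T); np.savez(c,im=im,d=d,T=T,**{k:m[k] for k in('fx','fy','cx','cy')})
    for l in ['bracket','spacer','holder','pliers','rack','varnish','beaker','foot']:
        for r in bot.regions_of(c,l)[:3]:
            q=P[r['pixels']]; q=q[~np.isnan(q[:,0])]
            print(c,l,round(r['conf'],2),r['point'],r['pixels'].sum(),np.median(q,0).round(3),np.percentile(q,[2],0).round(3),np.percentile(q,[98],0).round(3))
a=np.hstack(ims); save('a.png',cv2.resize(a,(800,300)))
save('s.png',cv2.resize(ims[0],(800,600)));save('t.png',cv2.resize(ims[1],(800,600)))
E
```

```text
pics
{'time': 0.0, 'q': array([7.56877109e+01, 5.01076058e+00, 1.00339578e+01, 9.51000277e+01,
       1.63215936e-03, 9.00010163e+01]), 'qd': array([ 0.12354028, -0.05444751,  0.03228286,  0.01810841,  0.03385085,
       -0.00327563]), 'joint_efforts': array([-4.82177984e-04, -5.20396614e+01,  4.64801967e+01,  1.65039708e-02,
        4.77179674e-05, -4.76145843e-06]), 'ee_pos': array([0.13589747, 0.53270248, 0.23058189]), 'tcp_rot': array([-8.99983692e+01,  7.68304751e-02,  7.56866946e+01]), 'wrist_force': array([-0.23242733, -0.11112125,  0.02581211]), 'torque': array([0.05320086, 0.0170242 , 0.01188451]), 'opening': 0.08542738565640012}
scene bracket 0.72 [242.1, 342.3] 2097 [0.593 0.227 0.049] [[0.524 0.157 0.007]] [[0.628 0.28  0.146]]
scene spacer 0.84 [185.8, 300.6] 270 [0.496 0.025 0.065] [[0.456 0.017 0.005]] [[0.527 0.03  0.107]]
scene spacer 0.74 [172.7, 258.3] 330 [ 0.546 -0.092  0.076] [[ 0.509 -0.103  0.032]] [[ 0.579 -0.082  0.114]]
scene holder 0.86 [188.0, 259.4] 592 [ 0.553 -0.079  0.027] [[ 0.5   -0.124  0.001]] [[ 0.595 -0.061  0.034]]
scene pliers 0.53 [143.9, 206
[... 964 characters left out ...]
 105 [0.478 0.023 0.074] [[ 0.454  0.017 -0.002]] [[0.516 0.029 0.108]]
top holder 0.58 [237.2, 283.2] 602 [ 0.534 -0.088  0.029] [[ 0.493 -0.118  0.002]] [[ 0.59  -0.062  0.059]]
top pliers 0.61 [225.0, 365.7] 197 [ 0.567 -0.279  0.106] [[ 0.544 -0.298  0.019]] [[ 0.593 -0.265  0.165]]
top rack 0.91 [232.6, 357.8] 572 [ 0.556 -0.273  0.01 ] [[ 0.525 -0.323  0.003]] [[ 0.603 -0.244  0.063]]
top rack 0.54 [232.6, 285.3] 695 [ 0.543 -0.091  0.029] [[ 0.494 -0.126 -0.002]] [[ 0.593 -0.063  0.085]]
top varnish 0.8 [170.2, 254.0] 596 [0.698 0.003 0.098] [[ 0.677 -0.025  0.014]] [[0.736 0.031 0.104]]
top beaker 0.87 [150.9, 145.7] 703 [0.755 0.312 0.059] [[0.711 0.274 0.002]] [[0.777 0.339 0.098]]
```

View pics/s.png

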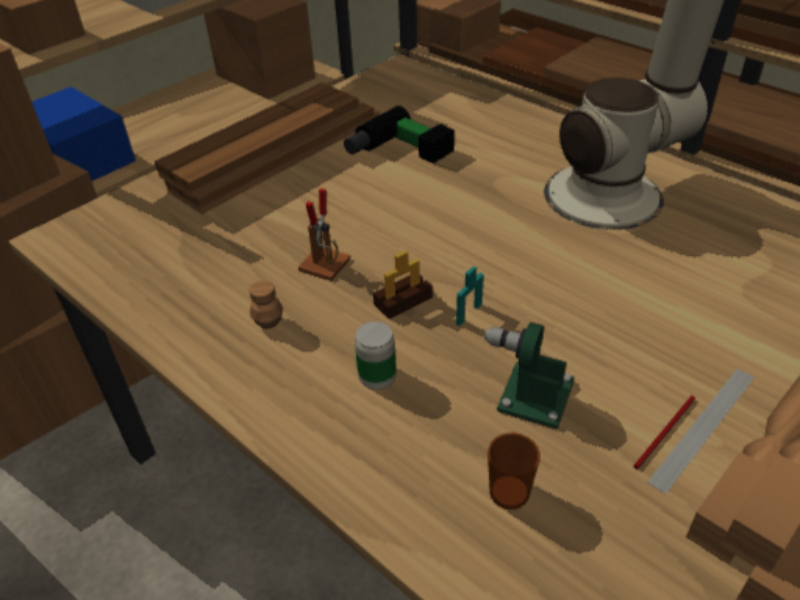

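View pics/t.png

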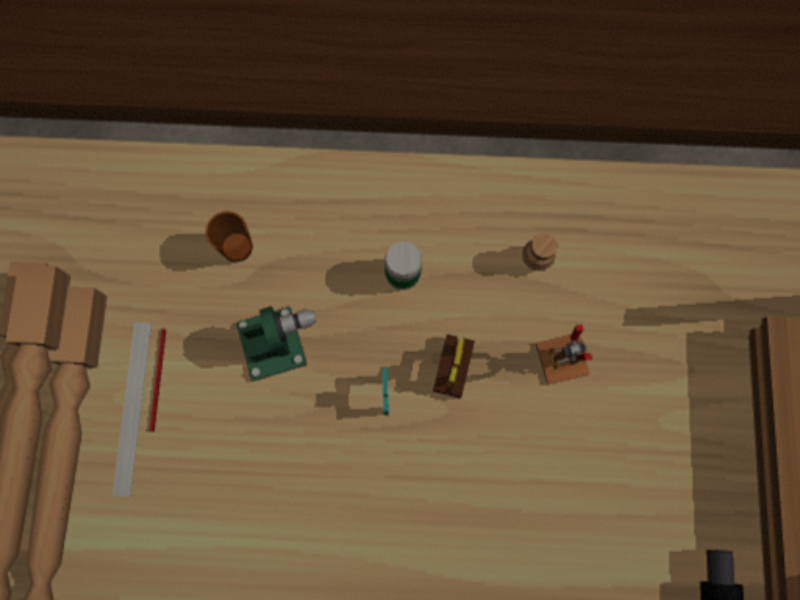

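Candidates for the spacer, in scene picture pixels (800x600): the yellow U at (402,275), standing in the dark block, and the teal U at (470,295), standing free on the bench. The yellow one fits both colour and holder. The bracket axle is at (505,338) and the pliers are at (318,225). Next I'll make a confirming crop and rough poses.

```bash
python3 - <<'E'
from h import *
for c in ['scene','top']:
    z=np.load(c+'.npz'); m={k:float(z[k]) for k in('fx','fy','cx','cy')}; P=cloud(z['d'],m,z['T']); im=z['im']
    hsv=cv2.cvtColor(im,cv2.COLOR_RGB2HSV)
    def box(lo,hi): return np.all((P>lo)&(P<hi),-1)
    def pca(n,M):
        q=P[M]; c2=np.median(q,0); w,v=np.linalg.eigh(np.cov(q[:,:2].T)); a=v[:,1]
        print(c,n,len(q),'mean',q.mean(0).round(4),'mid',((q.min(0)+q.max(0))/2).round(4),'yaw',np.degrees(np.arctan2(a[1],a[0])).round(1),'sd',np.sqrt(w).round(4))
    yel=(hsv[...,0]>20)&(hsv[...,0]<32)&(hsv[...,1]>150)&box([.48,-.13,.036],[.62,-.05,.13]); pca('spacer',yel)
    pca('holder',box([.47,-.15,.02],[.62,-.03,.036])&~yel)
    red=((hsv[...,0]<6)|(hsv[...,0]>174))&(hsv[...,1]>170)&box([.5,-.34,.1],[.65,-.2,.2]); pca('red',red)
    steel=(hsv[...,1]<70)&box([.45,.1,.085],[.68,.24,.14]); pca('axle',steel)
    pca('racktop',box([.5,-.35,.003],[.65,-.2,.03]))
z=np.load('scene.npz'); save('c.png',cv2.resize(z['im'][110:260,170:390],(792,540),interpolation=cv2.INTER_CUBIC))
print(bot.camera_model('wrist'))
E
```

```text
scene spacer 35 mean [ 0.5431 -0.0925  0.0924] mid [ 0.5444 -0.0924  0.0985] yaw 169.3 sd [0.0029 0.022 ]
scene holder 418 mean [ 0.5484 -0.0885  0.0294] mid [ 0.5439 -0.0938  0.028 ] yaw 162.6 sd [0.0158 0.0297]
scene red 104 mean [ 0.5702 -0.2818  0.1419] mid [ 0.5694 -0.2818  0.1403] yaw -162.9 sd [0.0033 0.0202]
scene axle 276 mean [0.5976 0.1765 0.1203] mid [0.5935 0.1768 0.1114] yaw 102.7 sd [0.0065 0.0176]
scene racktop 633 mean [ 0.5777 -0.2713  0.0092] mid [ 0.5747 -0.2754  0.0164] yaw 142.3 sd [0.0305 0.037 ]
top spacer 97 mean [ 0.5408 -0.0912  0.0912] mid [ 0.5426 -0.0918  0.0826] yaw 168.9 sd [0.0025 0.0216]
top holder 525 mean [ 0.5421 -0.0914  0.0295] mid [ 0.5429 -0.0922  0.0283] yaw 168.2 sd [0.0164 0.0293]
top red 72 mean [ 0.5691 -0.2802  0.1512] mid [ 0.5676 -0.2829  0.1434] yaw -164.8 sd [0.0036 0.0204]
top axle 295 mean [0.5869 0.1762 0.1224] mid [0.5848 0.1787 0.1203] yaw 111.3 sd [0.0096 0.0186]
top racktop 738 mean [ 0.5668 -0.2738  0.0086] mid [ 0.5754 -0.2758  0.0165] yaw -144.4 sd [0.0305 0.0342]
{'fx': 339.88009971417017, 'fy': 339.88009971417017, 'cx': 253.1158078207266, 'cy': 186.6728343445861, 'tool_from_camera': array([[ 9.99999285e-01, -2.54683518e-04,  1.16871809e-03,
        -4.46345854e-04],
       [-1.19017844e-03, -3.09336531e-01,  9.50951888e-01,
        -1.42610749e-01],
       [ 1.19335426e-04, -9.50952599e-01, -3.09336613e-01,
         8.04148733e-02],
       [ 0.00000000e+00,  0.00000000e+00,  0.00000000e+00,
         1.00000000e+00]])}
```

View pics/c.png

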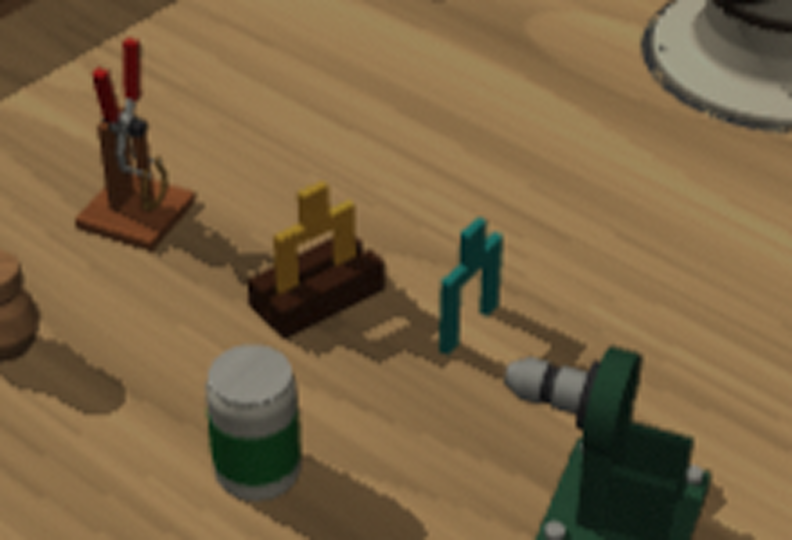

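The crop confirms the yellow U in the dark block at (315,230); the teal one at (470,285) is the decoy. The pliers' ring is on the side towards the bracket. I'm moving the wrist camera over the bracket for a closer look.

```bash
python3 -m jog '[[0,1.6,-1.3,0.3,0,0,-1.2],[0,3.2,-2.6,0.5,0,0,-2.4],[0,4.8,-3.9,0.7,0,0,-3.6],[0,6.4,-5.2,0.9,0,0,-4.8],[0,7.2,-5.9,1.2,0,0,-6]]'; python3 -m jog '[[0,1.6,-1.3,0,0,0,-1.2],[0,3.2,-2.6,0,0,0,-2.4],[0,4.8,-3.9,0,0,0,-3.6],[0,6.4,-5.2,0,0,0,-4.8],[0,7.2,-5.9,0,0,0,-5.7]]'
```

```text
time: 1.4
ee_pos: [0.3177, 0.3834, 0.2613]
tcp_rot: [-90.0, 0.0, 45.4]
wrist_force: [-0.3, 0.8, -0.8]
opening: 0.0855
time: 1.9
ee_pos: [0.498, 0.2356, 0.2611]
tcp_rot: [-90.0, -0.0, 16.8]
wrist_force: [-1.0, -0.3, -0.3]
opening: 0.0856
```

```bash
python3 -m jog '[[0,1.8,-1.5,0,0,0,0],[0,3.7,-3,0,0,0,0],[0,3.7,-3,0,0,0,0],[0,3.7,-3,0,0,0,0]]'; cat > br.py <<'E'
from h import *
im,d,m,T=shot('wrist'); P=cloud(d,m,T); save('w1.png',im)
np.savez('w1',P=P,im=im)
print(bot.get_obs()['ee_pos'])
for l in ['bracket']:
    for r in bot.regions_of('wrist',l): print(l,r['conf'],r['point'],r['pixels'].sum())
# axle: points z>.1 & near
M=(P[...,2]>.105)&(P[...,2]<.13)&(abs(P[...,0]-.6)<.08)&(abs(P[...,1]-.17)<.08)
q=P[M]; q=q[q[:,2]>np.percentile(q[:,2],30)]
print(len(q),q.min(0),q.max(0))
E
python3 br.py
```

```text
time: 2.3
ee_pos: [0.5901, 0.1608, 0.2601]
tcp_rot: [-90.0, 0.1, 17.0]
wrist_force: [0.5, -0.4, 0.7]
opening: 0.0852
[0.5890187  0.16201746 0.26051911]
bracket 0.62 [93.6, 254.7] 11601
1666 [0.54156756 0.14551126 0.12017957] [0.6120119  0.23140708 0.12999586]
```

View pics/w1.png

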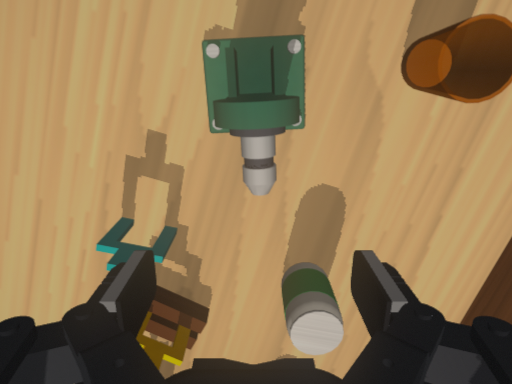

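The wrist view shows the bracket with its flange at (257,130), groove at (259,163) and axle tip at (260,192). The fingers and the can at (313,310) are clear of it. I'll fit the axle to the depth.

```bash
cat > fit.py <<'E'
from h import *
from scipy.optimize import least_squares
z=np.load('w1.npz'); P=z['P']; im=z['im']
hsv=cv2.cvtColor(im,cv2.COLOR_RGB2HSV)
sub=np.zeros(P.shape[:2],bool); sub[120:200,225:300]=1
M=sub&(P[...,2]>.108)&(hsv[...,1]<80); q=P[M]
U=P[(P[...,2]>.14)&(P[...,2]<.152)&(abs(P[...,0]-.57)<.08)&(P[...,1]>.13)]
def loc(p,q):
    c,s=np.cos(p[2]),np.sin(p[2]); d=q-[p[0],p[1],0]
    return np.stack([c*d[:,0]+s*d[:,1],-s*d[:,0]+c*d[:,1],d[:,2]-.11-p[3]],-1)
def prof(y):
    return np.interp(y,[-.0605,-.0485,-.0345,-.0344,-.0256,-.0255,-.0056,-.0055],[.008,.015,.015,.013,.013,.015,.015,.024])
def f(p):
    L=loc(p,q); return np.r_[np.hypot(L[:,0],L[:,2])-prof(L[:,1]), p[3]*20]
best=min((least_squares(f,[.585+.005*a,.205+.006*b,np.radians(17),0],loss='soft_l1',f_scale=.001,diff_step=1e-3) for a in(-1,1) for b in(-1,0,1)),key=lambda r:r.cost)
p=best.x; print(len(q),p,np.degrees(p[2]),best.cost, np.abs(best.fun).mean())
L=loc(p,q); print('axle y range',L[:,1].min(),L[:,1].max(),'x',L[:,0].min(),L[:,0].max())
if len(U): Lu=loc(p,U); print('upright',len(U),np.percentile(Lu,[2,98],0).round(4), np.median(U[:,2]))
# groove dark pixels
g=sub&(im.max(-1)<75)&(P[...,2]>.115)&(P[...,2]<.13); Lg=loc(p,P[g]); print('groove y',len(Lg),np.percentile(Lg[:,1],[5,50,95]).round(4))
c,s=np.cos(p[2]),np.sin(p[2]); yv=np.array([-s,c])
for n,y in(('seat',-.0155),('groove',-.03),('tip',-.0605)): print(n,(p[:2]+y*yv).round(4))
E
python3 fit.py
```

```text
2599 [5.81204589e-01 1.99341563e-01 3.47300760e-01 1.98894633e-04] 19.898867778940563 0.005477183992101627 0.002564077392748791
axle y range -0.0602923567397484 0.0095840135972494 x -0.025763780776199285 0.03414745537723727
upright 1408 [[-0.0191  0.0028  0.0301]
 [ 0.0186  0.0222  0.0366]] 0.14440846298709598
groove y 51 [-0.0302 -0.0018  0.0049]
seat [0.5865 0.1848]
groove [0.5914 0.1711]
tip [0.6018 0.1425]
```

```bash
python3 - <<'E'
s=open('fit.py').read()
s=s.replace("p=best.x;","""
for _ in range(3):
    L=loc(best.x,q); q=q[(abs(L[:,0])<.0165)&(L[:,1]<-.008)&(L[:,1]>-.064)]; best=least_squares(f,best.x,loss='soft_l1',f_scale=.0007,diff_step=1e-3)
p=best.x;""")
s=s.replace("g=sub&(im.max(-1)<75)","g=sub&(im.max(-1)<90)&(hsv[...,1]<60)")
s+="""
F=P[(P[...,2]>.004)&(P[...,2]<.03)&(hsv[...,0]>60)&(hsv[...,0]<95)&(hsv[...,1]>90)&(P[...,1]>.1)]
(cx,cy),wh,an=cv2.minAreaRect((F[:,:2]*1000).astype(np.float32)); print('foot rect',cx,cy,wh,an)
"""
open('fit.py','w').write(s)
E
python3 fit.py
```

```text
1709 [ 5.81176432e-01  1.99445858e-01  3.42990027e-01 -1.62921180e-04] 19.651880990395032 0.00021860930153791793 0.0004533390814100783
axle y range -0.06041448843466099 -0.008096366017721216 x -0.015108213546289568 0.013890350835170782
upright 1408 [[-0.0191  0.0027  0.0305]
 [ 0.0186  0.0221  0.0369]] 0.14440846298709598
groove y 264 [-0.0334 -0.027  -0.0005]
seat [0.5864 0.1848]
groove [0.5913 0.1712]
tip [0.6015 0.1425]
foot rect 0.0 0.0 (0.0, 0.0) 0.0
```

```bash
python3 -m jog '[[0,-0.4,-2,-0.4,0,0,-1.2],[0,-0.8,-4,-0.9,0,0,-2.4],[0,-1.2,-6,-1.4,0,0,-3.6],[0,-1.5,-7.9,-1.9,0,0,-4.8],[0,-1.9,-9.6,-2.4,0,0,-5.6]]'; python3 -m jog '[[0,0,-0.5,0,0,0,0],[0,0,-0.5,0,0,0,0],[0,0,-0.5,0,0,0,0]]'
cat > sp.py <<'E'
from h import *
im,d,m,T=shot('wrist'); P=cloud(d,m,T); save('w2.png',im); print(bot.get_obs()['ee_pos'],bot.get_obs()['tcp_rot'])
hsv=cv2.cvtColor(im,cv2.COLOR_RGB2HSV)
Y=(hsv[...,0]>18)&(hsv[...,0]<34)&(hsv[...,1]>140)&(P[...,2]>.035)&(abs(P[...,0]-.545)<.06)&(abs(P[...,1]+.09)<.05)
for n,a,b in(('tab',.108,.118),('crown',.077,.087)):
    q=P[Y&(P[...,2]>a)&(P[...,2]<b)]
    if len(q)<10: print(n,len(q)); continue
    r=cv2.minAreaRect((q[:,:2]*1000).astype(np.float32)); print(n,len(q),r,np.median(q,0).round(4))
q=P[Y]; print(np.percentile(q,[1,99],0).round(4))
E
python3 sp.py
```

```text
time: 2.9
ee_pos: [0.5405, -0.0754, 0.2021]
tcp_rot: [-90.0, -0.1, -10.9]
wrist_force: [0.7, -0.8, -0.3]
opening: 0.0854
time: 3.2
ee_pos: [0.5415, -0.0864, 0.2026]
tcp_rot: [-90.0, -0.1, -10.7]
wrist_force: [0.1, 0.5, 0.3]
opening: 0.0852
[ 0.54168244 -0.08610461  0.20256376] [-8.99768947e+01 -5.89884884e-02 -1.06892916e+01]
tab 404 ((543.8833618164062, -93.55560302734375), (8.403596878051758, 24.021581649780273), 78.6893081665039) [ 0.5435 -0.0929  0.1128]
crown 735 ((543.9967651367188, -93.59481811523438), (8.7659912109375, 71.86233520507812), 78.2198486328125) [ 0.544  -0.0918  0.0817]
[[ 0.5097 -0.1025  0.0377]
 [ 0.5786 -0.0829  0.114 ]]
```

View pics/w2.png

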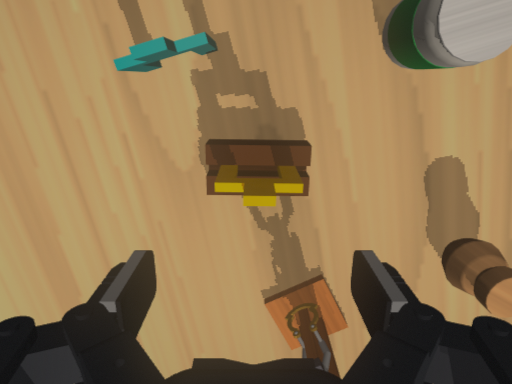

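The yellow tab at (260,200) was found within 0.5 mm of its given size, with the spacer at yaw -11.5° and centre (0.544, -0.0936). Next I'll descend and grip across the tab's width.

```bash
python3 -m jog '[[0,0.1,-0.3,-1.2,0,0,-0.2],[0,0.1,-0.3,-2.6,0,0,-0.2],[0,0.1,-0.3,-3.8,0,0,-0.2],[0,0.1,-0.3,-4.5,0,0,-0.2],[0,0.1,-0.3,-4.5,0,0,-0.2]]' 50; python3 -m jog '[[1,0,0,0,0,0,0],[1,0,0,0,0,0,0],[1,0,0,0,0,0,0],[1,0,0,0,0,0,0],[1,0,0,0,0,0,0]]';python3 -m jog '[[1,0,0,0,0,0,0],[1,0,0,0,0,0,0],[1,0,0,0,0,0,0],[1,0,0,0,0,0,0],[1,0,0,0,0,0,0]]'
```

```text
time: 3.75
ee_pos: [0.5429, -0.0932, 0.0869]
tcp_rot: [-90.0, 0.2, -11.7]
wrist_force: [-0.4, 0.2, -0.3]
opening: 0.0852
time: 4.25
ee_pos: [0.5444, -0.0952, 0.0904]
tcp_rot: [-90.0, -0.1, -11.8]
wrist_force: [0.2, -0.5, 4.9]
opening: 0.0227
time: 4.75
ee_pos: [0.5443, -0.0953, 0.0904]
tcp_rot: [-90.0, -0.1, -11.8]
wrist_force: [-1.0, 0.3, 5.0]
opening: 0.0227
```

```bash
python3 -m jog '[[1,0,0,1,0,0,0],[1,0,0,2.5,0,0,0],[1,0,0,4,0,0,0],[1,0,0,5.5,0,0,0],[1,0,0,6.4,0,0,0]]'; python3 -m jog '[[1,0.2,1.5,0,0,0,1],[1,0.5,3.2,0,0,0,2.2],[1,0.8,5,0,0,0,3.4],[1,1.1,6.8,0,0,0,4.6],[1,1.4,8.6,0,0,0,5.5]]'; python3 -m jog '[[1,0.2,1.5,0,0,0,0.8],[1,0.3,2.5,0,0,0,0.8],[1,0.3,2.5,0,0,0,0.8],[1,0.3,2.5,0,0,0,0.8],[1,0.3,2.5,0,0,0,0.8]]'
python3 - <<'E'
from h import *
im,d,m,T=shot('wrist'); P=cloud(d,m,T); save('w3.png',im); o=bot.get_obs(); print(o['ee_pos'],o['tcp_rot'],o['opening'])
np.savez('w3',P=P,im=im)
E
```

```text
time: 5.25
ee_pos: [0.5441, -0.0953, 0.2522]
tcp_rot: [-90.0, -0.1, -11.8]
wrist_force: [-0.4, 0.8, -2.5]
opening: 0.0226
time: 5.75
ee_pos: [0.5788, 0.1215, 0.249]
tcp_rot: [-90.0, 0.0, 15.9]
wrist_force: [2.6, -0.8, -1.6]
opening: 0.0225
time: 6.25
ee_pos: [0.5864, 0.1814, 0.2493]
tcp_rot: [-90.0, 0.0, 19.6]
wrist_force: [-1.0, -1.3, -2.4]
opening: 0.0227
[0.58641978 0.18123296 0.24942264] [-9.00101924e+01  4.59120780e-03  1.96107083e+01] 0.02265299677503888
```

View pics/w3.png

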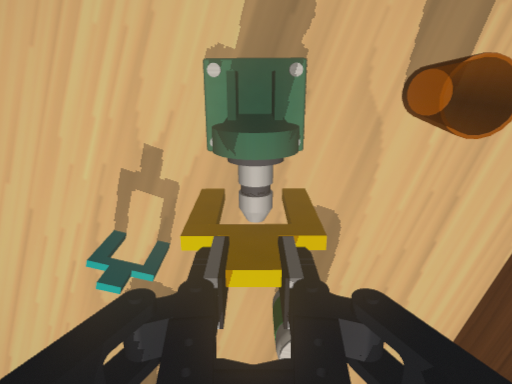

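The spacer is held squarely, with its tab at (255,278), and the legs straddle the axle at (256,190) in the view. I'll measure spacer against axle in this same picture.

```bash
python3 - <<'E'
from h import *
z=np.load('w3.npz'); P=z['P']; im=z['im']; hsv=cv2.cvtColor(im,cv2.COLOR_RGB2HSV)
Y=(hsv[...,0]>18)&(hsv[...,0]<34)&(hsv[...,1]>140)&(P[...,2]>.15)
g=np.array([.5913,.1712]); a=np.radians(19.65); Rm=np.array([[np.cos(a),np.sin(a)],[-np.sin(a),np.cos(a)]])
q=P[Y]; L=np.c_[(q[:,:2]-g)@Rm.T,q[:,2]]
print(len(q),np.percentile(L,[1,50,99],0).round(4))
for lo in(.17,.19,.21,.225,.238,.245,.265): 
    s=L[(L[:,2]>lo)&(L[:,2]<lo+.008)]
    if len(s)>5: print(lo,len(s),np.percentile(s,[2,98],0)[:,:2].round(4).tolist())
top=L[(L[:,2]>np.median(L[:,2])-.1)]; 
r=cv2.minAreaRect((L[(L[:,2]>.235)&(L[:,2]<.25)][:,:2]*1000).astype(np.float32)); print('crown',r)
r=cv2.minAreaRect((L[(L[:,2]>.265)&(L[:,2]<.28)][:,:2]*1000).astype(np.float32)); print('tab',r)
# axle lateral/tip in this view
A=(P[...,2]>.1)&(P[...,2]<.13)&(hsv[...,1]<80); q=P[A]; L=np.c_[(q[:,:2]-g)@Rm.T,q[:,2]]; L=L[(abs(L[:,0])<.02)&(L[:,1]>-.04)&(L[:,1]<.02)]
for lo in(-.029,-.02,-.012,.006,.012,.018): 
    s=L[(L[:,1]>lo)&(L[:,1]<lo+.005)]
    if len(s)>5: print('axle',lo,len(s),np.percentile(s[:,0],[1,99]).round(4),s[:,2].max().round(4),s[np.argmax(s[:,2]),0].round(4))
print(L[:,1].min())
G=(P[...,2]>.115)&(P[...,2]<.13)&(im.max(-1)<90)&(hsv[...,1]<60); q=P[G]; L=(q[:,:2]-g)@Rm.T; L=L[(abs(L[:,0])<.013)&(abs(L[:,1])<.012)]; print('groove dark',len(L),np.percentile(L[:,1],[3,50,97]).round(4))
E
```

```text
7282 [[-0.0374  0.0092  0.1705]
 [-0.0023  0.0167  0.24  ]
 [ 0.0329  0.0176  0.2726]]
0.17 197 [[-0.0372, 0.0116], [0.0325, 0.0174]]
0.19 255 [[-0.0373, 0.0114], [0.0328, 0.0174]]
0.21 339 [[-0.0374, 0.0125], [0.0327, 0.0174]]
0.225 733 [[-0.037, 0.0163], [0.0322, 0.0174]]
0.238 1435 [[-0.0372, 0.0092], [0.033, 0.0174]]
0.245 407 [[-0.0134, 0.0162], [0.0091, 0.0184]]
0.265 1432 [[-0.0132, 0.0091], [0.0089, 0.0174]]
crown ((-2.1237258911132812, 14.167092323303223), (72.25811004638672, 11.490445137023926), 0.24799050390720367)
tab ((-2.1295413970947266, 12.326438903808594), (13.427194595336914, 22.832260131835938), 89.64492797851562)
axle -0.029 76 [-0.0096  0.0085] 0.122 0.0028
axle -0.02 158 [-0.0146  0.0133] 0.1258 0.0002
axle -0.012 184 [-0.0145  0.0132] 0.126 0.0027
axle 0.006 196 [-0.0142  0.0138] 0.1262 -0.0031
axle 0.012 197 [-0.0141  0.0137] 0.1259 0.0026
axle 0.018 86 [-0.0143  0.0136] 0.1266 -0.0023
-0.030558125790250117
groove dark 123 [-0.0046 -0.0018  0.0022]
```

```bash
python3 -m jog '[[1,0.05,0.07,0,0,0,0],[1,0.05,0.07,-0.8,0,0,0],[1,0.05,0.07,-1.8,0,0,0],[1,0.05,0.07,-2.8,0,0,0],[1,0.05,0.07,-3.5,0,0,0]]'; python3 -m jog '[[1,0,0,-0.2,0,0,0],[1,0,0,-0.4,0,0,0],[1,0,0,-0.5,0,0,0],[1,0,0,-0.55,0,0,0],[1,0,0,-0.55,0,0,0]]'
```

```text
time: 6.8
ee_pos: [0.5873, 0.1833, 0.1602]
tcp_rot: [-90.0, 0.1, 19.6]
wrist_force: [0.6, -0.5, -2.0]
opening: 0.0228
time: 7.3
ee_pos: [0.5879, 0.1842, 0.1487]
tcp_rot: [-90.0, -0.0, 19.7]
wrist_force: [0.0, 0.5, -2.5]
opening: 0.0226
```

```bash
python3 -m jog '[[1,0,0,-0.06,0,0,0],[1,0,0,-0.06,0,0,0],[0.6,0,0,-0.06,0,0,0],[0.5,0,0,-0.06,0,0,0],[0.5,0,0,-0.06,0,0,0]]'; python3 -m jog '[[0.4,0,0,-0.06,0,0,0],[0.4,0,0,0.5,0,0,0],[0.4,0,0,1.5,0,0,0],[0.4,0,0,2.5,0,0,0],[0.2,0,0,3.5,0,0,0]]'
python3 - <<'E'
from h import *
im,d,m,T=shot('wrist'); P=cloud(d,m,T); save('w4.png',im)
hsv=cv2.cvtColor(im,cv2.COLOR_RGB2HSV)
Y=(hsv[...,0]>18)&(hsv[...,0]<34)&(hsv[...,1]>140)&(P[...,2]>.05)
g=np.array([.5913,.1712]); a=np.radians(19.65); Rm=np.array([[np.cos(a),np.sin(a)],[-np.sin(a),np.cos(a)]])
q=P[Y]; L=np.c_[(q[:,:2]-g)@Rm.T,q[:,2]]
L=L[abs(L[:,0])<.06]
print(np.percentile(L,[1,50,99],0).round(4))
for lo in(.08,.1,.13,.16,.165):
    s=L[(L[:,2]>lo)&(L[:,2]<lo+.008)]
    if len(s)>5: print(lo,len(s),np.percentile(s,[2,98],0).round(4).tolist())
E
```

```text
time: 7.8
ee_pos: [0.5877, 0.1841, 0.1467]
tcp_rot: [-90.0, -0.0, 19.7]
wrist_force: [0.1, 0.2, 0.1]
opening: 0.0428
time: 8.3
ee_pos: [0.5875, 0.1841, 0.2362]
tcp_rot: [-90.0, -0.0, 19.7]
wrist_force: [1.1, 0.5, -0.0]
opening: 0.0646
[[-0.0349 -0.008   0.0916]
 [ 0.0011  0.0188  0.1389]
 [ 0.0355  0.0195  0.1709]]
0.08 6 [[-0.0355, 0.0189, 0.0853], [0.0344, 0.0192, 0.0862]]
0.1 82 [[-0.0352, 0.0147, 0.1002], [0.0343, 0.0196, 0.1078]]
0.13 424 [[-0.0329, 0.0114, 0.1307], [0.0358, 0.0195, 0.138]]
0.16 139 [[-0.0102, 0.0185, 0.1601], [0.0127, 0.0195, 0.1679]]
0.165 513 [[-0.01, 0.0109, 0.1653], [0.0133, 0.0194, 0.1711]]
```

View pics/w4.png

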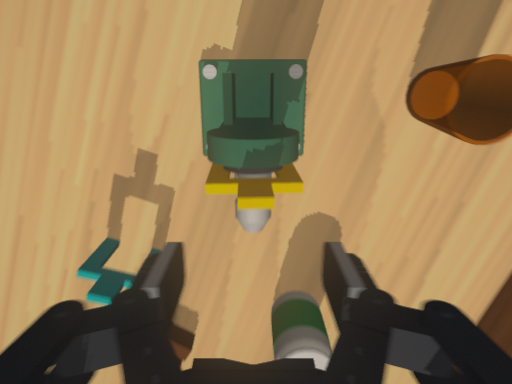

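The spacer hangs square and released at (255,187): y = +15.2 mm, x about +1 mm, top at 171 mm against 170 mm expected. Now for the pliers.

```bash
python3 -m jog '[[0,-0.1,-1,0.2,0,0,-0.1],[0,-0.2,-3,0.4,0,0,-0.3],[0,-0.3,-5,0.6,0,0,-0.5],[0,-0.4,-7,0.6,0,0,-0.7],[0,-0.4,-9,0.6,0,0,-0.7]]'; python3 -m jog '[[0,-0.1,-2,0,0,0,0],[0,-0.2,-4,0,0,0,0],[0,-0.3,-6,0,0,0,0],[0,-0.3,-8,0,0,0,0],[0,-0.3,-9.5,0,0,0,0]]'; python3 -m jog '[[0,0,0,0,0,0,0],[0,0,0,0,0,0,0]]'
cat > pl.py <<'E'
from h import *
import sys
im,d,m,T=shot('wrist'); P=cloud(d,m,T); save(sys.argv[1]+'.png',im); o=bot.get_obs(); print(o['ee_pos'],o['tcp_rot'],o['opening'])
np.savez(sys.argv[1],P=P,im=im,T=T)
hsv=cv2.cvtColor(im,cv2.COLOR_RGB2HSV)
Rd=((hsv[...,0]<6)|(hsv[...,0]>174))&(hsv[...,1]>170)&(P[...,2]>.1)&(P[...,2]<.2)
n,lab,st,ce=cv2.connectedComponentsWithStats(Rd.astype(np.uint8))
for i in range(1,n):
    q=P[lab==i]
    if len(q)<40: continue
    zt=q[:,2].max(); t=q[q[:,2]>zt-.008]; print('red',len(q),ce[i].round(),q.mean(0).round(4),'top',t.mean(0).round(4),zt, cv2.minAreaRect((t[:,:2]*1000).astype(np.float32)))
B=(P[...,2]>.002)&(P[...,2]<.025)&(abs(P[...,0]-.575)<.07)&(abs(P[...,1]+.275)<.07)
q=P[B&(hsv[...,1]>150)]; print('base',len(q),cv2.minAreaRect((q[q[:,2]>.006][:,:2]*1000).astype(np.float32)),np.median(q[:,2]))
E
python3 pl.py w5
```

```text
time: 8.85
ee_pos: [0.5772, -0.042, 0.2506]
tcp_rot: [-90.0, -0.1, 16.2]
wrist_force: [1.5, 0.0, -0.7]
opening: 0.0853
time: 9.35
ee_pos: [0.5695, -0.2806, 0.25]
tcp_rot: [-90.0, -0.0, 16.1]
wrist_force: [0.7, -0.3, -0.5]
opening: 0.0855
time: 9.55
ee_pos: [0.5699, -0.2786, 0.2494]
tcp_rot: [-90.0, -0.0, 16.1]
wrist_force: [-0.2, 0.2, 0.1]
opening: 0.0855
[ 0.57010749 -0.27760899  0.24959914] [-8.99974020e+01 -2.01162804e-02  1.61594658e+01] 0.08500522459852773
red 158 [216. 200.] [ 0.5443 -0.2908  0.1628] top [ 0.5443 -0.2908  0.1628] 0.1646123769777563 ((544.2468872070312, -290.9176330566406), (8.246149063110352, 10.52816390991211), 14.3101167678833)
red 165 [281. 199.] [ 0.5896 -0.2775  0.1628] top [ 0.5896 -0.2775  0.1628] 0.16458568265821846 ((589.5662231445312, -277.7363586425781), (8.684737205505371, 10.769951820373535), 17.310497283935547)
base 2587 ((566.824951171875, -283.25921630859375), (74.65353393554688, 72.76741027832031), 16.017715454101562) 0.00991092610654265
```

View pics/w5.png

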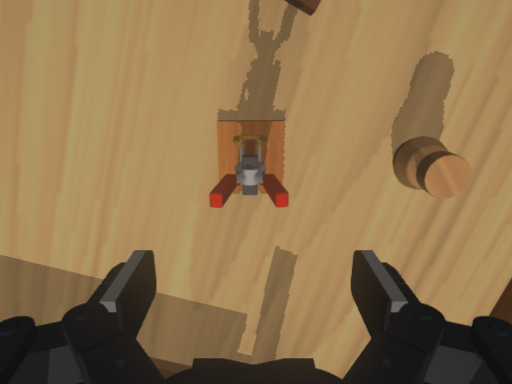

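The red grip tops at (216,200) and (281,199) are 47 mm apart at z = 164, as they should be. Yaw is 16.2° and the mid point is (0.567, -0.284). Next I'll descend and squeeze.

```bash
python3 -m jog '[[0,-0.13,-0.25,-1,0,0,0],[0,-0.13,-0.25,-2.4,0,0,0],[0,-0.13,-0.25,-3.8,0,0,0],[0,-0.13,-0.25,-4.8,0,0,0],[0,-0.13,-0.25,-5.14,0,0,0]]' 60; python3 -m jog '[[0,0,0,0,0,0,0],[0.3,0,0,0,0,0,0],[0.4,0,0,0,0,0,0],[1,0,0,0,0,0,0],[1,0,0,0,0,0,0]]';python3 -m jog '[[1,0,0,0,0,0,0],[1,0,0,0,0,0,0],[1,0,0,0,0,0,0],[1,0,0,0,0,0,0],[1,0,0,0,0,0,0]]'
```

```text
time: 10.1
ee_pos: [0.5661, -0.2819, 0.1183]
tcp_rot: [-89.9, 0.1, 16.3]
wrist_force: [0.6, 0.2, -0.1]
opening: 0.0853
time: 10.6
ee_pos: [0.5681, -0.2846, 0.1243]
tcp_rot: [-90.2, -0.2, 16.2]
wrist_force: [-0.3, 0.7, 5.6]
opening: 0.0337
time: 11.1
ee_pos: [0.5681, -0.2846, 0.1242]
tcp_rot: [-90.2, -0.2, 16.2]
wrist_force: [-0.7, 1.8, 12.2]
opening: 0.0337
```

```bash
python3 -m jog '[[1,0,0,0.5,0,0,0],[1,0,0,1.2,0,0,0],[1,0,0,2,0,0,0],[1,0,0,3,0,0,0],[1,0,0,4,0,0,0]]'; python3 -m jog '[[1,0,0,0.7,0,0,0],[1,0,0,1,0,0,0],[1,0,0,1,0,0,0],[1,0,0,1,0,0,0]]'; python3 pl.py w6
```

```text
time: 11.6
ee_pos: [0.5667, -0.2839, 0.2221]
tcp_rot: [-90.0, 0.0, 16.2]
wrist_force: [0.9, -0.1, -2.6]
opening: 0.0333
time: 12.0
ee_pos: [0.5668, -0.284, 0.2447]
tcp_rot: [-90.0, 0.0, 16.2]
wrist_force: [-0.2, -0.6, -2.9]
opening: 0.0333
[ 0.56666264 -0.28387548  0.24434498] [-8.99321426e+01  7.44932458e-02  1.61861538e+01] 0.0332726202908965
base 2724 ((567.10400390625, -284.19183349609375), (74.33287811279297, 73.90467834472656), 16.234708786010742) 0.009942970902597076
```

View pics/w6.png

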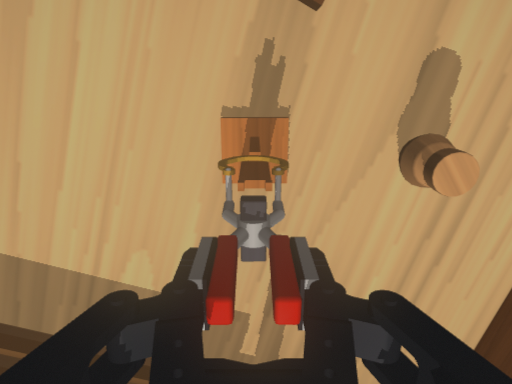

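```bash
cat > ring.py <<'E'
from h import *
import sys
z=np.load(sys.argv[1]+'.npz'); P=z['P']; im=z['im']; hsv=cv2.cvtColor(im,cv2.COLOR_RGB2HSV)
o=bot.get_obs(); Rt=R.from_euler('xyz',o['tcp_rot'],degrees=True).as_matrix()
L=(P-o['ee_pos'])@Rt   # tool coords
Bm=(L[...,1]>.05)&(L[...,1]<.13)&(abs(L[...,0])<.05)&(L[...,2]<.05)&(L[...,2]>.005)
q=L[Bm]; h=hsv[Bm]; print(len(q),np.percentile(q,[1,50,99],0).round(4).tolist())
br=(h[:,0]>12)&(h[:,0]<35)&(h[:,1]>70); b=q[br]; print('brass',len(b),np.percentile(b,[1,50,99],0).round(4).tolist())
rd=(hsv[...,1]>170)&((hsv[...,0]<6)|(hsv[...,0]>174))&(abs(L[...,0])<.04)&(L[...,1]<.03)&(L[...,1]>-.07); t=L[rd]; print('red',np.percentile(t,[1,50,99],0).round(4).tolist())
for lo in np.arange(-.03,.03,.006):
    s=b[(b[:,0]>lo)&(b[:,0]<lo+.006)]
    if len(s): print(lo.round(3),len(s),np.percentile(s[:,1],[3,97]).round(4),np.percentile(s[:,2],[3,50,97]).round(4))
E
python3 ring.py w6
```

```text
966 [[-0.0237, 0.0618, 0.0054], [0.0002, 0.0719, 0.0221], [0.022, 0.1054, 0.0244]]
brass 698 [[-0.024, 0.0621, 0.0106], [0.0002, 0.0874, 0.023], [0.0224, 0.1056, 0.0241]]
red [[-0.0174, -0.043, -0.0054], [0.0066, -0.0404, 0.005], [0.0155, -0.0141, 0.0064]]
-0.03 8 [0.0797 0.0866] [0.0211 0.0232 0.0236]
-0.024 110 [0.0634 0.0943] [0.0208 0.0234 0.0239]
-0.018 136 [0.0622 0.0993] [0.0129 0.0226 0.0239]
-0.012 51 [0.0977 0.1058] [0.0209 0.0228 0.0238]
-0.006 44 [0.1007 0.1058] [0.0206 0.0229 0.0238]
-0.0 47 [0.1005 0.1057] [0.0206 0.0228 0.024 ]
0.006 58 [0.0633 0.1032] [0.0209 0.0228 0.0238]
0.012 162 [0.0622 0.0987] [0.0086 0.0226 0.0239]
0.018 82 [0.065  0.0926] [0.0208 0.0235 0.024 ]
```

The pliers are lifted: the weight reads 2.8 N, and the spread ring at (254,162) sits 83.5 mm below and 22.3 mm ahead of the TCP. Carrying it to a point 55 mm before the groove.

```bash
python3 -m jog '[[1,0.1,0.8,0,0,0,0.1],[1,0.3,2.2,0,0,0,0.3],[1,0.5,3.7,0,0,0,0.5],[1,0.7,5.2,0,0,0,0.69],[1,0.9,6.7,0,0,0,0.69]]'; python3 -m jog '[[1,0.2,1.5,0,0,0,0],[1,0.4,3,0,0,0,0],[1,0.6,4.5,0,0,0,0],[1,0.8,6,0,0,0,0],[1,1,7.2,0,0,0,0]]'; python3 -m jog '[[1,0.15,1.0,0,0,0,0],[1,0.15,1.4,0,0,0,0],[1,0.15,1.4,-0.6,0,0,0],[1,0.15,1.4,-1.3,0,0,0],[1,0.15,1.4,-1.3,0,0,0]]'
```

```text
time: 12.55
ee_pos: [0.589, -0.115, 0.2444]
tcp_rot: [-89.9, 0.1, 19.7]
wrist_force: [1.5, 0.0, -3.9]
opening: 0.0335
time: 13.05
ee_pos: [0.614, 0.0656, 0.2444]
tcp_rot: [-90.0, 0.1, 19.7]
wrist_force: [0.4, -0.7, -2.4]
opening: 0.0335
time: 13.55
ee_pos: [0.617, 0.098, 0.2099]
tcp_rot: [-90.0, 0.3, 19.6]
wrist_force: [-0.3, -0.7, -3.0]
opening: 0.0336
```

```bash
python3 pl.py w7; cat > rel.py <<'E'
from h import *
import sys
z=np.load(sys.argv[1]+'.npz'); P=z['P']; im=z['im']; hsv=cv2.cvtColor(im,cv2.COLOR_RGB2HSV)
g=np.array([.5913,.1712]); a=np.radians(19.65); Rm=np.array([[np.cos(a),np.sin(a)],[-np.sin(a),np.cos(a)]])
L=np.concatenate([(P[...,:2]-g)@Rm.T,P[...,2:]],-1)
o=bot.get_obs(); print('tcp in bracket',(Rm@(o['ee_pos'][:2]-g)).round(4),o['ee_pos'][2].round(4),o['tcp_rot'].round(2))
A=(hsv[...,1]<80)&(L[...,2]>.105)&(L[...,2]<.13)&(abs(L[...,0])<.02)&(L[...,1]>-.035)&(L[...,1]<.008); q=L[A]
for lo in(-.03,-.025,-.015,-.01,0,.004):
    s=q[(q[:,1]>lo)&(q[:,1]<lo+.005)]
    if len(s)>5: print('axle',lo,len(s),np.percentile(s[:,0],[1,99]).round(4),np.percentile(s[:,2],98).round(4))
print('tip',q[:,1].min() if len(q) else None)
Y=(hsv[...,0]>18)&(hsv[...,0]<34)&(hsv[...,1]>140)&(L[...,2]>.13)&(L[...,2]<.18)&(L[...,1]>.0)&(abs(L[...,0])<.06); s=L[Y]; print('spacer',np.percentile(s,[2,98],0).round(4).tolist())
E
python3 rel.py w7; python3 ring.py w7 | head -3
```

```text
[0.6172477  0.09793104 0.2115229 ] [-89.97429733   0.18909498  19.61539679] 0.03368694033202831
base 37 ((574.5564575195312, -240.9733123779297), (0.0, 0.0), 0.0) 0.003692809561758603
tcp in bracket [-0.0002 -0.0777] 0.2115 [-89.97   0.19  19.62]
axle -0.03 179 [-0.0096  0.0091] 0.1213
axle -0.025 238 [-0.0123  0.0116] 0.1243
axle -0.015 328 [-0.0148  0.0136] 0.1256
axle -0.01 350 [-0.0149  0.0134] 0.1258
axle 0 305 [-0.0138  0.0117] 0.125
axle 0.004 300 [-0.0146  0.0139] 0.1256
tip -0.030665571886343352
spacer [[-0.0335, 0.0109, 0.1338], [0.035, 0.0188, 0.171]]
1070 [[-0.0242, 0.0638, 0.0054], [-0.0001, 0.0771, 0.0229], [0.0213, 0.1072, 0.0496]]
brass 705 [[-0.0246, 0.0639, 0.0131], [-0.0015, 0.0895, 0.0234], [0.0218, 0.1076, 0.0253]]
red [[-0.0176, -0.0409, -0.005], [-0.0087, -0.0368, 0.0055], [0.0152, -0.0049, 0.0067]]
```

View pics/w7.png

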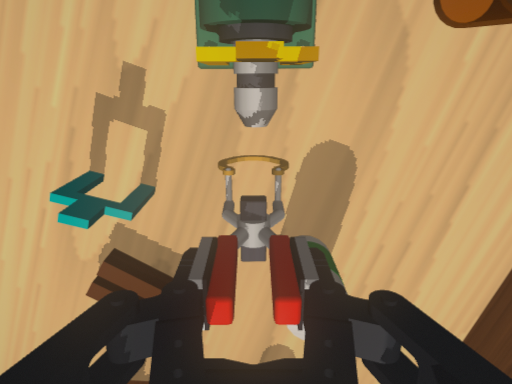

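Axle tip at (256,125), ring at (253,165) and spacer at (257,52) are all in line. I'm lowering the ring to axle height at this standoff and measuring again at rest.

```bash
python3 -m jog '[[1,0.04,0.01,-0.3,0,0,0],[1,0.04,0.01,-0.66,0,0,0],[1,0.04,0.01,-0.66,0,0,0],[1,0.04,0.01,-0.66,0,0,0],[1,0.04,0.01,-0.66,0,0,0]]'; python3 pl.py w8; python3 rel.py w8; python3 ring.py w8
python3 - <<'E'
from h import *
z=np.load('w8.npz'); P=z['P']; hsv=cv2.cvtColor(z['im'],cv2.COLOR_RGB2HSV)
g=np.array([.5913,.1712]); a=np.radians(19.65); Rm=np.array([[np.cos(a),np.sin(a)],[-np.sin(a),np.cos(a)]])
L=np.concatenate([(P[...,:2]-g)@Rm.T,P[...,2:]],-1)
B=(hsv[...,0]>12)&(hsv[...,0]<35)&(hsv[...,1]>70)&(abs(L[...,0])<.035)&(L[...,1]>-.063)&(L[...,1]<-.045)&(L[...,2]>.07)
b=L[B]; print('ring bracket',len(b),np.percentile(b,[1,50,99],0).round(4).tolist())
E
```

```text
time: 14.1
ee_pos: [0.6193, 0.0988, 0.197]
tcp_rot: [-90.0, -0.0, 19.6]
wrist_force: [0.1, -0.1, -3.7]
opening: 0.0336
[0.61928713 0.09877963 0.19704271] [-9.00088912e+01 -3.54703491e-02  1.96401595e+01] 0.03369446158224339
base 0 ((0.0, 0.0), (0.0, 0.0), 0.0) nan
tcp in bracket [ 0.002  -0.0776] 0.197 [-9.001e+01 -4.000e-02  1.964e+01]
axle -0.03 196 [-0.0098  0.0088] 0.121
axle -0.025 260 [-0.0124  0.0113] 0.124
axle -0.015 377 [-0.0145  0.0138] 0.1257
axle -0.01 371 [-0.0143  0.0137] 0.1258
axle 0 315 [-0.0129  0.0117] 0.1252
axle 0.004 319 [-0.0147  0.0134] 0.1258
tip -0.03066337574040821
spacer [[-0.0337, 0.011, 0.1339], [0.0348, 0.0188, 0.171]]
1082 [[-0.0239, 0.0623, 0.0056], [-0.0011, 0.0764, 0.0228], [0.0218, 0.1057, 0.0498]]
brass 710 [[-0.0243, 0.0624, 0.0126], [-0.0004, 0.087, 0.0233], [0.0222, 0.1058, 0.0449]]
red [[-0.0175, -0.0426, -0.005], [0.0066, -0.0385, 0.0054], [0.0154, -0.0042, 0.0065]]
-0.03 10 [0.0809 0.0878] [0.0211 0.0237 0.0239]
-0.024 117 [0.0633 0.0947] [0.0211 0.0236 0.0241]
-0.018 139 [0.0624 0.0998] [0.0132 0.0228 0.0241]
-0.012 46 [0.0978 0.1058] [0.0211 0.023  0.0241]
-0.006 44 [0.101  0.1068] [0.0211 0.0231 0.0242]
-0.0 51 [0.0805 0.1058] [0.0211 0.0232 0.0471]
0.006 66 [0.0643 0.1029] [0.0211 0.023  0.0481]
0.012 163 [0.0628 0.0984] [0.0141 0.0228 0.0241]
0.018 74 [0.0667 0.0936] [0.0214 0.0237 0.0241]
ring bracket 973 [[-0.0223, -0.0619, 0.0913], [0.0009, -0.0554, 0.1254], [0.0246, -0.0534, 0.2818]]
  return _methods._mean(a, axis=axis, dtype=dtype,
  ret = ret.dtype.type(ret / rcount)
```

```bash
python3 -m jog '[[1,-0.05,-0.02,-0.12,0,0,0],[1,-0.05,-0.02,-0.12,0,0,0],[1,-0.05,-0.02,-0.12,0,0,0],[1,-0.05,-0.02,-0.12,0,0,0]]'; python3 pl.py w9 2>/dev/null; python3 rel.py w9|head -1; python3 ring.py w9|sed -n 2p
```

```text
time: 14.55
ee_pos: [0.6179, 0.0983, 0.1937]
tcp_rot: [-90.0, -0.0, 19.6]
wrist_force: [-0.6, -0.2, -3.0]
opening: 0.0329
[0.6179268  0.09826703 0.19368492] [-9.00040216e+01 -6.67918630e-03  1.96379643e+01] 0.03366426699434759
base 0 ((0.0, 0.0), (0.0, 0.0), 0.0) nan
tcp in bracket [ 0.0006 -0.0776] 0.1937 [-9.000e+01 -1.000e-02  1.964e+01]
brass 706 [[-0.0244, 0.0622, 0.0134], [-0.0004, 0.0869, 0.0233], [0.0222, 0.1055, 0.0469]]
```

Ring centre is now x = -0.5 mm (axle -0.35), z ≈ 110 mm, with 55 mm to go along the axle.

```bash
python3 -m jog '[[1,-0.1,0.28,0,0,0,0],[1,-0.2,0.56,0,0,0,0],[1,-0.3,0.84,0,0,0,0],[1,-0.38,1.06,0,0,0,0],[1,-0.38,1.06,0,0,0,0]]'; python3 pl.py w10 2>/dev/null|head -1; python3 rel.py w10|head -8; python3 ring.py w10|sed -n 2p
```

```text
time: 15.1
ee_pos: [0.6081, 0.1258, 0.1937]
tcp_rot: [-90.0, -0.0, 19.7]
wrist_force: [0.1, 0.6, -3.0]
opening: 0.0332
[0.6082215  0.12534131 0.19363404] [-9.00044406e+01 -1.88513163e-03  1.96908364e+01] 0.03327896968589868
tcp in bracket [ 0.0005 -0.0489] 0.1936 [-90.    -0.    19.69]
axle -0.03 172 [-0.0172  0.0155] 0.1298
axle -0.025 222 [-0.0169  0.0156] 0.1296
axle -0.015 326 [-0.0144  0.0132] 0.1258
axle -0.01 344 [-0.0143  0.0138] 0.1256
axle 0 254 [-0.0123  0.011 ] 0.1248
axle 0.004 37 [-0.0149  0.008 ] 0.1259
tip -0.03491306836089409
brass 591 [[-0.0247, 0.0622, 0.0134], [0.0105, 0.0762, 0.0241], [0.0223, 0.0979, 0.0495]]
```

View pics/w10.png

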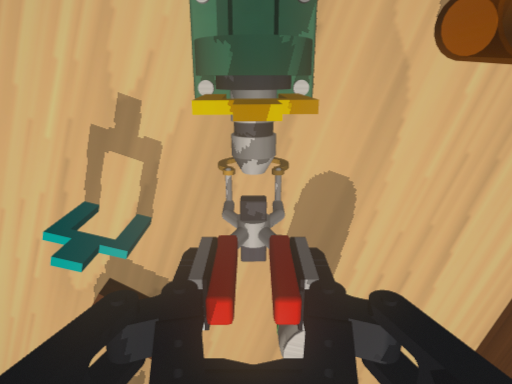

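The nose is inside the ring: tip at (254,170), ring sides at (228,165) and (281,165), no contact force. Advancing the last 26 mm slowly.

```bash
python3 -m jog '[[1,-0.06,0.17,0,0,0,0],[1,-0.12,0.34,0,0,0,0],[1,-0.18,0.51,0,0,0,0],[1,-0.18,0.51,0,0,0,0]]'; python3 -m jog '[[1,-0.05,0.14,0,0,0,0],[1,-0.1,0.29,0,0,0,0],[1,-0.17,0.48,0,0,0,0],[1,-0.17,0.48,0,0,0,0],[1,-0.17,0.48,0,0,0,0]]';  python3 pl.py w11 2>/dev/null|head -1; python3 rel.py w11; python3 ring.py w11
```

```text
time: 15.55
ee_pos: [0.6037, 0.1381, 0.1936]
tcp_rot: [-90.0, -0.0, 19.7]
wrist_force: [-0.3, -0.0, -2.8]
opening: 0.0333
time: 16.05
ee_pos: [0.5996, 0.1497, 0.1936]
tcp_rot: [-90.0, -0.0, 19.7]
wrist_force: [0.3, 0.7, -2.8]
opening: 0.0335
[0.59963656 0.1495591  0.19360185] [-9.00044525e+01 -8.15363289e-05  1.96467715e+01] 0.03349145823491476
tcp in bracket [ 0.0006 -0.0232] 0.1936 [-90.    -0.    19.65]
axle -0.025 30 [-0.0137  0.0126] 0.1293
axle -0.015 341 [-0.0175  0.016 ] 0.1298
axle -0.01 350 [-0.0176  0.0167] 0.1299
axle 0 9 [-0.018  -0.0149] 0.1297
tip -0.0254268237204022
spacer [[-0.0333, 0.0112, 0.1309], [0.0347, 0.0192, 0.1708]]
4361 [[-0.0353, 0.0527, 0.0058], [-0.0017, 0.0666, 0.0389], [0.0349, 0.1194, 0.0496]]
brass 2644 [[-0.0357, 0.0511, 0.0197], [-0.0045, 0.0606, 0.041], [0.0352, 0.1227, 0.0477]]
red [[-0.0175, -0.0426, -0.005], [-0.0085, -0.0395, 0.0055], [0.0154, -0.0112, 0.0067]]
-0.03 281 [0.053  0.1086] [0.0343 0.0418 0.0423]
-0.024 389 [0.0532 0.1102] [0.0217 0.0381 0.0476]
-0.018 266 [0.0534 0.0938] [0.0207 0.0368 0.0423]
-0.012 68 [0.0506 0.0753] [0.0193 0.0421 0.0424]
-0.006 65 [0.0503 0.0711] [0.0206 0.0422 0.0424]
-0.0 76 [0.0502 0.0729] [0.0202 0.0422 0.0424]
0.006 83 [0.0503 0.077 ] [0.0189 0.0422 0.0425]
0.012 210 [0.0542 0.0791] [0.0165 0.0386 0.0438]
0.018 354 [0.0545 0.1138] [0.0227 0.0395 0.0426]
0.024 274 [0.0546 0.1176] [0.0349 0.0422 0.0426]
```

View pics/w11.png

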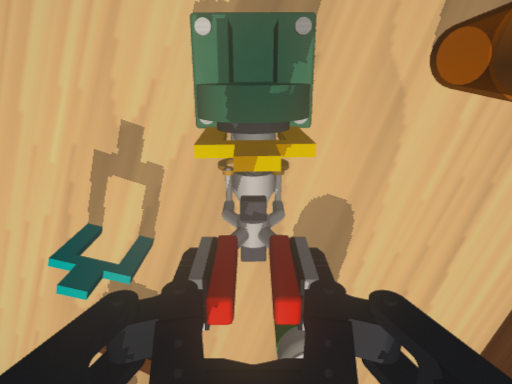

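The ring sits in the groove at (253,163), with 0.6 mm estimated axial error. The wrist force reads only the pliers' weight and the spacer hasn't moved. Handing in.

```bash
python3 -m jog '[[1,0,0,0,0,0,0],[1,0,0,0,0,0,0],[1,0,0,0,0,0,0]]'; python3 -c "
from workcell import bot
print(bot.job_done())"
```

```text
time: 16.4
ee_pos: [0.5997, 0.1494, 0.1936]
tcp_rot: [-90.0, 0.0, 19.6]
wrist_force: [0.2, 0.1, -3.7]
opening: 0.0338
the job is handed in; nothing more can be done
None
```

The yellow spacer hangs released on the axle seat, and the pliers are held with the spread ring round the groove. I handed the job in at 16.4 s; no verdict was reported.

**Spacer:** its centre measures about 15 mm behind the groove centre and it sits square. It had not moved in the last picture.

**Ring:** estimated at 0.6 mm short of the groove centre along the axle, under 1 mm across it and square within about 0.1°.
- These are estimates from the camera calibration (about 2 mm) and the ring's offset in the gripper, because the spacer hid part of the ring in the last picture.
- The groove's dark pixels pointed 1–2 mm nearer the free end than the axle fit did. I went by the fit, which is still inside the 3 mm limit.

**Contact:** the wrist force read about the pliers' weight throughout the fit (2.8 N, and 3.7 N at the last reading). That suggests no contact with the axle, though single readings scatter by about 1 N.

**Handles:** the finger opening held at about 33.5 mm against 36 mm expected at the stop. The gripper also read about 1.3 mm low on the 24 mm tab, so I took the handles as fully squeezed. I could not read the handle angles directly.

The varnish can, beaker and turned foot were not approached.

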